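# Fold out the crank grip and clamp a tube rack in the bench press

## Task

The rack of capped sample tubes stands in the bench press: swing the folded grip of the press's crank fully upright before turning the crank, then wind the crank clockwise (seen from above) until the plate has met the caps and bears on them firmly, about twenty degrees past first touch (roughly 30 N), never crushing them. Let go, leaving the rack clamped and the grip upright, and do not disturb the other things on the bench.

Things in the scene. Friction and masses are not known exactly. Their poses are not given: they have to be found in the camera images.
- grip (a joint): Folding grip of the crank: a black round sleeve, 18 mm in diameter and 38 mm long, free to spin about its own axis, on a pivot at the outer end of the crank arm. 0 = folded flat, lying along the top of the arm towards the hub; 1.57 = upright, against a stop. Starts at 0 to 0.25. The pivot is stiff (0.10 N m) and stays where it is left; over 3 N towards the hub folds it again.
- grip_pivot (a point): The pivot of the grip, at the outer end of the crank arm, 65 mm from the crank axis and 246 mm above the bench. The pivot's own axis is level and square to the arm. The sleeve begins 10 mm from the pivot and ends 48 mm from it. The arm (16 mm wide, 8 mm thick) has its top 10 mm below this point, two lugs 23 mm wide overall stand beside the pivot up to 2 mm above it.
- grip_end (a point): The free end of the grip, 48 mm from the pivot on the grip's axis (folded: 17 mm from the crank axis).
- crank_hub (a point): A point on the vertical axis of the crank, at the height of the grip pivot. Below it is the steel hub, 28 mm in diameter, its top 10 mm below this point. The top of the press's bridge (a grey beam 50 mm wide, 262 mm long) is 42 mm below this point; nothing of the press is higher than that but the crank.
- crank (a joint): Turn about the vertical axis; grows clockwise seen from above; starts at -0.8 to 1.0, ends at 7.0. A radian lowers the plate 6 mm. Turning takes 0.33 N m (about 5 N at the grip, in motion; at rest the load relaxes and tells little); it stays where it is left. When the plate meets the caps, the force needed at the grip rises by some 0.7 N, then by 6.6 N per radian: about 8 N is right.
- plate: The press plate under the bridge, aluminium, 104 x 128 mm, faced below with a rubber pad roughly 8 mm thick; it hangs level from the screw on stiff springs (about 12 N per mm, so some 70 N per radian of crank past first touch, starting at about 8 N). Origin at the centre of the pad's underside. First touch must be felt at the crank, after 0.8 to 4.5 rad.
- rack: The rack standing in the press below the plate: orange plastic, 94 x 116 mm, 4 x 5 tubes with red caps, cap tops 88 to 94 mm above its underside, as the tubes are wedged in its holes more or less deep from one load to the next; origin at the centre of its underside. It stands loose on the bed, whose height is adjustable and differs by up to 5 mm from one time to the next.
- spare_rack: Bystander: a smaller rack, 72 x 94 mm, 88 mm high, 3 x 4 red-capped tubes, standing on the bench to the left of the press; origin at the centre of its underside. Leave it alone.
- bottle: Bystander: white bottle, 60 mm in diameter, 130 mm high, standing on the bench to the right of the press; origin at the centre of its underside. Leave it alone.
- tip_box: Bystander: blue box of pipette tips, 120 x 85 mm, 75 mm high, on the bench to the right of the press, farther from the robot than the bottle; origin at the centre of its underside. Leave it alone.
Things that resemble listed ones, but are neither listed nor needed, are in the scene too. Leave any purple look-alike of the rack alone.

How it is judged (in metres and radians):
On the way, in this order (a step that is already met when the one before it is completed fails the run):
1. the grip is swung upright (within 0.2 rad) with the crank arm still near its start (its end within 30 mm) (value of joint grip above 1.37 rad and distance of grip_pivot from where it was at the start of the episode below 0.03 m), for 0.2 s.
2. the crank is turned until the plate bears on the caps with at least 18 N (contact force between plate and rack above 18 N), for 0.2 s.
At the end, for the whole second after the job is handed in: The plate bears on the caps of the rack with 18 to 46 N, the rack stands level within 15 mm of the plate's centre, the grip is upright within 0.3 rad, and the crank is at rest (contact force between plate and rack between 18 and 46 N and value of joint grip above 1.27 rad and horizontal distance between rack and plate below 0.015 m and angle between rack's own z axis and vertical below 0.05 rad and velocity of joint crank between -0.05 and 0.05 rad/s); the robot touches nothing.
It fails at once if the tubes are crushed: the plate bears on the rack with more than 60 N (contact force between plate and rack above 60 N).
It fails at once if a bystander is moved by more than 20 mm (distance of any of spare_rack, bottle, tip_box from where it was at the start of the episode above 0.02 m).
It also fails if it takes over 72 s, if anything falls off the work surface, if the arm or the gripper's body presses on something with over 40 N, if the wrist force passes 120 N, or if a joint passes its speed limit or range.

## Robot

A 7-joint arm with a two-finger parallel gripper is mounted at the origin on the work surface. World frame = base frame: x ahead of the robot, y to its left, z up, the work surface at z = 0. Lengths are in m, angles in degrees, forces in N, time in s.
With the tool pointing down it reaches from about 0.425 to 0.875 m from the base axis. Payload 8.4 kg.
Tool frame: the origin (TCP) lies midway between the tips of the shut fingers; the grasp point (between the pads) lies 19 mm behind it (bot.hold_point_z is the distance from the TCP to the grasp point, in m); z points along the fingers, y is the line along which they close (so a half turn about z gives the same grasp; the last joint's range is limited). The gripper opens to 87 mm and grips with 3 to 60 N. Pads are 19 mm wide; open, the fingers measure 117 mm over their backs; the gripper's body (75 mm by 190 mm) begins 51 mm behind the grasp point.
Start: joints at [-70.944, 19.091, 2.286, 83.961, -0.768, 76.965, -3.352], TCP at [0.272, 0.59, 0.223] pointing down, gripper open.
Joint ranges: [-147.57, 147.57], [-21.85, 119.76], [-74.77, 79.35], [14.55, 137.4], [-85.83, 265.84], [4.83, 119.75], [-152.11, 152.11]. Speed limits (degrees/s): [127.2, 127.2, 159.86, 159.86, 180, 180, 180].

## Interface

Orientations are given as a 3x3 rotation matrix whose columns are the frame's x, y, z axes.
In Python, from station import bot gives the robot as it stands.
- The arm moves only by the tool move_arm, never from a script. Its argument "targets" is a list of rows, each a list of 7 numbers: the closure, from 0 (fully open) to 1 (shut), then the shift along the tool's x, y, z in m, then the turn, a rotation vector about the tool's x, y, z in degrees. A call has 1 to 10 rows; each row is the pose to reach, as a shift and turn from the pose commanded when the call began, along the tool's axes at that moment; what a row does not reach only later rows make up. A row lasts 1/8 s, in which the tool goes at most 62.5 mm and 10.7 degrees, less where a joint would pass 70% of its speed; a pose out of reach is approached as far as the arm can. A call with a gripper value outside its range is refused whole. The fingers move at their own pace and stop on an object; "grip_force" is the grip in N (left out, the last holds). Time passes only in rows, so rows that repeat a pose let the fingers close. It gives the time, the measured TCP pose, the force, the opening and the grip force at its end, in the units of the state.
- bot.state(): the state, without advancing time (a new reading comes with each control period).
- bot.get_image(name): name is "scene" or "top"; returns a dict with "image" (420x560x3 uint8, red, green, blue), "range_z" (420x560 float32, m along the optical axis (not along the pixel's ray), 0 where there is no reading), "fx", "fy", "cx", "cy" (pixels), "R" (3x3) and "t" (3): a world point X has camera coordinates R X + t. Camera axes: x right, y down, z forward; pixel columns grow to the right and rows downward; lengths in m; the calibration is good to about 2 mm. A picture is of the moment at which its call begins.
- bot.close_job(): hands the job in; it is judged then, once.
The state is a dict: "t": time; "joint_pos": joint angles; "qvel": joint speeds; "tau": joint torques, N m; "eef_pos": TCP position; "tcp_rot": TCP orientation; "contact_force": force on the tool from outside, world axes, zero at the start; "wrist_torque": the same for the moment, N m; "width": finger opening in m; "finger_force": force on a finger pad.
Only numpy, scipy, OpenCV 4.12 (cv2) and the standard library are available. Lean on these libraries where they do the work, as an engineer would, in place of code of your own. Each camera call takes 0.05 s, during which the arm holds its last target. There are 200 camera calls.

## Working session

There is one attempt and no reset: what is moved stays moved. The work goes in short steps, Python scripts to look and compute and a tool call to move; the robot and the scene stay as the last step left them, time stands still between calls to the robot, and variables do not carry over. Pictures are saved under pics/ and viewed, at most 10 in all, crops included, and the job is handed in when it is done.

Besides the shell and the picture viewer there is one more tool, called as name([rows], argument=value, ...), one row to a line, values as JSON. move_arm: Moves the arm, as the interface text tells. Its arguments: {"type":"object","properties":{"targets":{"type":"array","items":{"type":"array","items":{"type":"number"}}},"grip_force":{"type":"number"}},"required":["targets"]}

```bash
mkdir -p pics; ls; python3 - <<'E'
from station import bot
import cv2,numpy as np
for n in("scene","top"):
    d=bot.get_image(n); np.savez(f"pics/{n}0.npz",**d)
    cv2.imwrite(f"pics/{n}0.png",d["image"][:,:,::-1])
    print(n,d["fx"],d["cx"],d["cy"],(-d["R"].T@d["t"]).round(3))
s=bot.state();print(s["t"],s["eef_pos"],s["tcp_rot"],s["contact_force"],s["width"])
E
```

```text
pics
scene 387.43690945505017 280.32968373703847 207.86892497785564 [ 1.377 -0.005  0.657]
top 414.7388319312642 279.68375483380186 211.66931578934316 [0.497 0.048 1.029]
0.1 [0.27186284 0.58997768 0.22177912] [[-9.08212737e-01  4.18508475e-01 -5.29427994e-04]
 [ 4.18508805e-01  9.08211811e-01 -1.29833885e-03]
 [-6.25330534e-05 -1.40073815e-03 -9.99999017e-01]] [-0.70948814 -0.0932821   0.32619427] 0.0870118880312019
```

View pics/scene0.png

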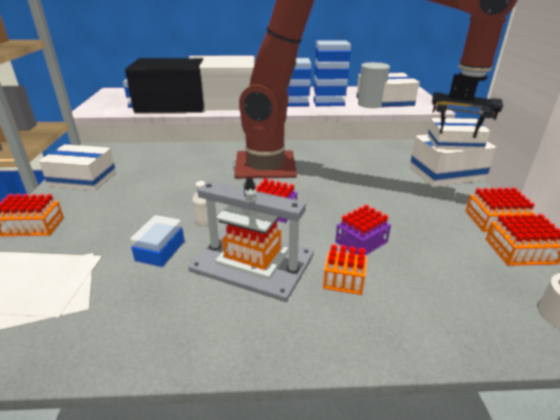

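View pics/top0.png

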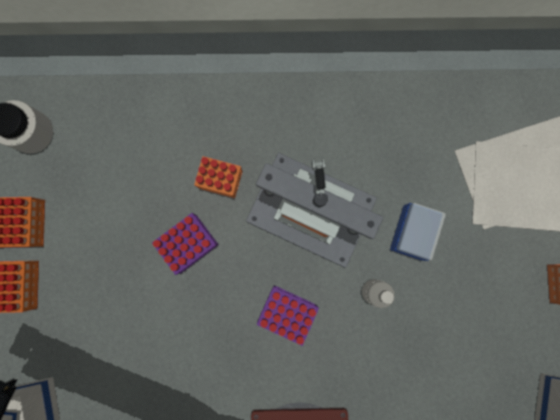

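The scene view shows the press at (250,235), with a purple look-alike beside it at (362,230) and another behind it. In the top view, the bridge runs from (258,180) to (380,222). The hub is at about (320,200), and the arm points up (+x) to the pivot at about (319,164), with the black grip folded on top. Candidates for the rack: orange under the bridge at scene (252,243) is the one. The spare rack is at top (217,176), the purple look-alikes are at top (185,243) and (288,315), and the far orange racks are at top (15,222) and (15,287).

```bash
cat > h.py <<'E'
import numpy as np
def ray(d,u,v,z):
    R=d["R"];c=-R.T@d["t"];r=R.T@np.array([(u-d["cx"])/d["fx"],(v-d["cy"])/d["fy"],1]);return c+r*(z-c[2])/r[2]
def pix(d,X):
    p=d["R"]@np.array(X)+d["t"];return p[0]/p[2]*d["fx"]+d["cx"],p[1]/p[2]*d["fy"]+d["cy"]
E
python3 - <<'E'
import cv2,numpy as np
from h import *
d=dict(np.load("pics/top0.npz"));im=d["image"]
c=im[150:220,280:360];cv2.imwrite("pics/crop.png",cv2.resize(c[:,:,::-1],None,fx=8,fy=8,interpolation=cv2.INTER_NEAREST))
z=d["range_z"];cz=(-d["R"].T@d["t"])[2]
print((cz-z[156:212:3,314:327:2]).round(3))
for u,v in((317,160),(319,163),(320,192),(320,200)):print(u,v,ray(d,u,v,.246).round(4),ray(d,u,v,.236).round(4))
E
```

```text
[[-1.700e-02 -1.900e-02 -1.600e-02 -1.900e-02 -2.000e-02 -1.800e-02
  -1.600e-02]
 [-1.700e-02 -1.900e-02 -1.800e-02 -2.000e-02  2.390e-01 -2.300e-02
  -1.900e-02]
 [ 2.390e-01  2.390e-01  2.360e-01  2.390e-01  2.370e-01  2.380e-01
  -1.600e-02]
 [ 2.390e-01  2.380e-01  2.390e-01  2.410e-01  2.390e-01  2.380e-01
  -1.500e-02]
 [ 2.300e-01  2.230e-01  2.430e-01  2.450e-01  2.420e-01 -1.900e-02
  -1.900e-02]
 [ 2.240e-01  2.450e-01  2.450e-01  2.450e-01  2.450e-01 -1.700e-02
  -1.400e-02]
 [ 2.220e-01  2.450e-01  2.450e-01  2.480e-01  2.430e-01  4.000e-03
   1.000e-03]
 [ 1.490e-01  2.450e-01  2.470e-01  2.470e-01  2.480e-01  2.420e-01
   2.000e-03]
 [ 1.520e-01  2.450e-01  2.490e-01  2.490e-01  2.510e-01  2.460e-01
   6.000e-03]
 [ 1.500e-01  2.450e-01  2.500e-01  2.540e-01  2.500e-01  2.490e-01
   1.520e-01]
 [ 1.950e-01  2.450e-01  2.500e-01  2.510e-01  2.530e-01  2.490e-01
   1.510e-01]
 [ 1.950e-01  2.290e-01  2.250e-01  2.290e-01  2.270e-01  1.510e-01
   1.500e-01]
 [ 1.960e-01  2.280e-01  2.310e-01  2.270e-01  2.290e-01  2.290e-01
   1.970e-01]
 [ 2.240e-01  2.280e-01  2.280e-01  2.300e-01  2.270e-01  2.290e-01
   2.270e-01]
 [ 2.290e-01  2.290e-01  2.290e-01  2.280e-01  2.270e-01  2.320e-01
   2.310e-01]
 [ 2.300e-01  2.290e-01  2.300e-01  2.290e-01  2.300e-01  2.310e-01
   2.290e-01]
 [ 1.029e+00  2.250e-01  2.310e-01  2.310e-01  2.300e-01  2.280e-01
   1.970e-01]
 [ 1.990e-01  1.990e-01  1.990e-01  1.990e-01  1.980e-01  2.000e-01
   1.980e-01]
 [ 1.960e-01  2.010e-01  2.000e-01  2.000e-01  2.000e-01  1.990e-01
   1.980e-01]]
317 160 [ 0.6643 -0.033   0.246 ] [ 0.6665 -0.034   0.236 ]
319 163 [ 0.6584 -0.0367  0.246 ] [ 0.6605 -0.0377  0.236 ]
320 192 [ 0.6024 -0.0371  0.246 ] [ 0.6037 -0.0382  0.236 ]
320 200 [ 0.587  -0.0367  0.246 ] [ 0.5882 -0.0378  0.236 ]
```

View pics/crop.png

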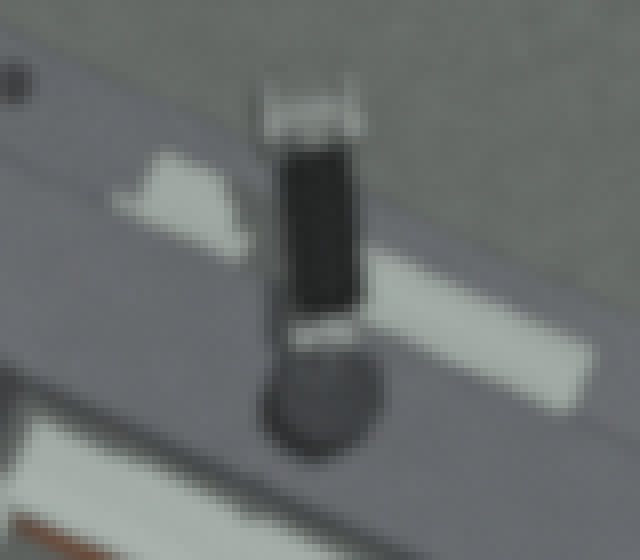

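The crop confirms the choice: lugs/pivot at crop (313,118), black sleeve down to (325,305), hub at (318,402). This puts the pivot at about (0.653,-0.037), the hub at about (0.588,-0.0375), and the grip folded at about 0.2 rad. Next I move above it with the fingers closing along y.

move_arm([
  [0,0,0,-0.06,0,0,0],
  [0,-0.03,-0.02,-0.12,0,0,0],
  [0,-0.08,-0.06,-0.13,0,0,-5],
  [0,-0.13,-0.095,-0.13,0,0,-10],
  [0,-0.18,-0.13,-0.13,0,0,-15],
  [0,-0.23,-0.17,-0.13,0,0,-20],
  [0,-0.28,-0.205,-0.13,0,0,-24.7],
  [0,-0.33,-0.24,-0.13,0,0,-24.7],
  [0,-0.38,-0.28,-0.13,0,0,-24.7],
  [0,-0.43,-0.315,-0.13,0,0,-24.7],
])

```text
t: 1.35
eef_pos: [0.5297, 0.1247, 0.3525]
tcp_rot: [[-1.0, 0.001, -0.0], [0.001, 1.0, 0.0], [0.0, 0.0, -1.0]]
contact_force: [0.6, 0.4, -0.4]
width: 0.0869
finger_force: 0.0
```

move_arm([
  [0,-0.03,-0.05,0,0,0,0],
  [0,-0.06,-0.1,0.01,0,0,0],
  [0,-0.08,-0.15,0.03,0,0,0],
  [0,-0.089,-0.161,0.045,0,0,0],
  [0,-0.089,-0.161,0.045,0,0,0],
  [0,-0.089,-0.161,0.045,0,0,0],
])

```text
t: 2.1
eef_pos: [0.6181, -0.0323, 0.308]
tcp_rot: [[-1.0, -0.002, 0.0], [-0.002, 1.0, 0.001], [-0.0, 0.001, -1.0]]
contact_force: [-0.7, 0.1, 0.3]
width: 0.0871
finger_force: 0.0
```

```bash
python3 - <<'E'
from station import bot
import cv2,numpy as np
from h import *
ims=[]
for n in("scene","top"):
    d=bot.get_image(n); p=pix(d,[.63,-.037,.26]);print(n,p)
    u,v=int(p[0]),int(p[1]);c=d["image"][v-40:v+40,u-35:u+35,::-1]
    ims.append(cv2.resize(c,None,fx=5.7,fy=5.7,interpolation=cv2.INTER_CUBIC))
cv2.imwrite("pics/c2.png",np.hstack(ims));print(bot.state()["eef_pos"])
E
```

```text
scene (np.float64(249.07912616879776), np.float64(181.55145159258453))
top (np.float64(320.33518036887983), np.float64(176.39566182544428))
[ 0.61824821 -0.03246509  0.30848514]
```

View pics/c2.png

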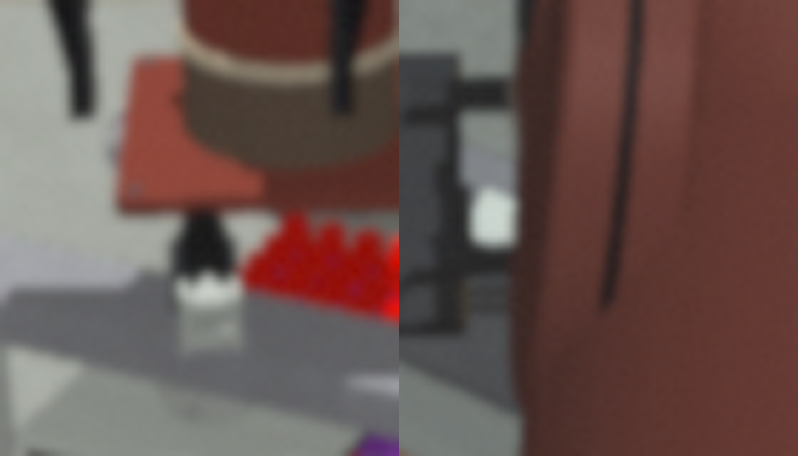

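The left half of the crop (scene camera) shows fingertips at x = 80 and 342 with the grip at about 206, so y is centred to about 2 mm. Next I descend and close gently.

move_arm([
  [0,0,-0.002,0.03,0,0,0],
  [0,0,-0.002,0.055,0,0,0],
  [0,0,-0.002,0.073,0,0,0],
  [0.4,0,-0.002,0.073,0,0,0],
  [0.7,0,-0.002,0.073,0,0,0],
  [1,0,-0.002,0.073,0,0,0],
  [1,0,-0.002,0.073,0,0,0],
  [1,0,-0.002,0.073,0,0,0],
  [1,0,-0.002,0.073,0,0,0],
], grip_force=8)

```text
t: 3.32
eef_pos: [0.6182, -0.0364, 0.2346]
tcp_rot: [[-1.0, 0.001, -0.0], [0.001, 1.0, -0.0], [0.0, -0.0, -1.0]]
contact_force: [-0.6, 0.3, -0.0]
width: 0.0349
finger_force: 0.0
```

move_arm([
  [1,0,0,0,0,0,0],
  [1,0,0,0,0,0,0],
  [1,0,0,0,0,0,0],
  [1,0,0,0,0,0,0],
])

```text
t: 3.82
eef_pos: [0.618, -0.0373, 0.2345]
tcp_rot: [[-1.0, 0.002, -0.0], [0.002, 1.0, -0.001], [0.0, -0.001, -1.0]]
contact_force: [-0.7, -4.7, -0.5]
width: 0.0178
finger_force: 8.0
```

move_arm([
  [1,-0.0014,-0.001,-0.0048,0,0,0],
  [1,-0.0036,-0.001,-0.0097,0,0,0],
  [1,-0.0065,-0.001,-0.0142,0,0,0],
  [1,-0.0101,-0.001,-0.0182,0,0,0],
  [1,-0.0142,-0.001,-0.0216,0,0,0],
  [1,-0.0188,-0.001,-0.0244,0,0,0],
  [1,-0.0237,-0.001,-0.0265,0,0,0],
  [1,-0.0289,-0.001,-0.0278,0,0,0],
], grip_force=10)

```text
t: 4.82
eef_pos: [0.6467, -0.0358, 0.263]
tcp_rot: [[-1.0, -0.001, -0.001], [-0.001, 1.0, 0.002], [0.001, 0.002, -1.0]]
contact_force: [-6.8, 0.3, 1.6]
width: 0.0178
finger_force: 10.0
```

move_arm([
  [1,-0.003,0,-0.0003,0,0,0],
  [1,-0.006,0,-0.0005,0,0,0],
  [1,-0.008,0,-0.0005,0,0,0],
  [1,-0.008,0,-0.0005,0,0,0],
  [1,-0.008,0,-0.0005,0,0,0],
])

```text
t: 5.45
eef_pos: [0.6551, -0.0356, 0.2638]
tcp_rot: [[-1.0, -0.001, -0.0], [-0.001, 1.0, 0.002], [0.0, 0.002, -1.0]]
contact_force: [-5.9, 1.0, 4.0]
width: 0.0176
finger_force: 10.0
```

```bash
python3 - <<'E'
from station import bot
import cv2,numpy as np
from h import *
ims=[]
for n in("scene","top"):
    d=bot.get_image(n); p=pix(d,[.64,-.037,.26])
    u,v=int(p[0]),int(p[1]);c=d["image"][v-40:v+40,u-35:u+35,::-1]
    ims.append(cv2.resize(c,None,fx=5.7,fy=5.7,interpolation=cv2.INTER_CUBIC))
cv2.imwrite("pics/c3.png",np.hstack(ims));s=bot.state();print(s["eef_pos"],s["contact_force"],s["wrist_torque"])
E
```

```text
[ 0.65504969 -0.03560593  0.26380376] [-4.0657226   1.54481776  3.55867466] [0.46138724 1.26443397 0.02320346]
```

View pics/c3.png

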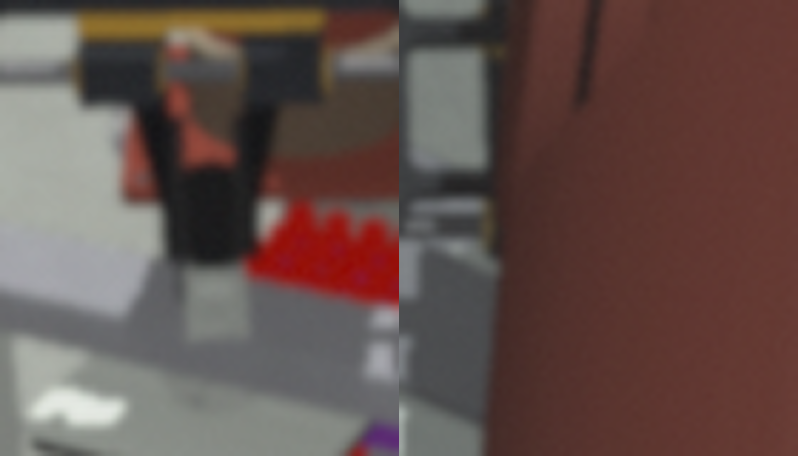

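The grip stands between the fingers and looks upright. I'll push a little further to feel the stop.

move_arm([
  [1,0,0,0,0,0,0],
  [1,-0.001,0,0,0,0,0],
  [1,-0.002,0,0,0,0,0],
  [1,-0.003,0,0,0,0,0],
  [1,-0.003,0,0,0,0,0],
  [1,-0.003,0,0,0,0,0],
], grip_force=20)

```text
t: 6.3
eef_pos: [0.6573, -0.0355, 0.2638]
tcp_rot: [[-1.0, -0.001, -0.002], [-0.001, 1.0, 0.002], [0.002, 0.002, -1.0]]
contact_force: [-9.8, 2.4, 5.3]
width: 0.0174
finger_force: 20.0
```

move_arm([
  [1,-0.001,0,0,0,0,0],
  [1,-0.002,0,0,0,0,0],
  [1,-0.003,0,0,0,0,0],
  [1,-0.003,0,0,0,0,0],
], grip_force=20)

```text
t: 6.8
eef_pos: [0.6604, -0.0354, 0.2637]
tcp_rot: [[-1.0, -0.001, -0.002], [-0.001, 1.0, 0.003], [0.002, 0.003, -1.0]]
contact_force: [-9.0, 2.1, 4.8]
width: 0.0172
finger_force: 20.0
```

The pads may be slipping or the grip may still be turning. I'll release, clear the view and look.

move_arm([
  [0.6,0.005,0,0,0,0,0],
  [0.3,0.005,0,0,0,0,0],
  [0,0.005,0,0,0,0,0],
  [0,0.005,0,-0.04,0,0,0],
  [0,0.005,0,-0.09,0,0,0],
  [0,0.005,0.06,-0.09,0,0,0],
  [0,0.005,0.12,-0.09,0,0,0],
  [0,0.005,0.18,-0.09,0,0,0],
  [0,0.005,0.22,-0.09,0,0,0],
  [0,0.005,0.22,-0.09,0,0,0],
])

```text
t: 8.05
eef_pos: [0.6556, 0.1879, 0.3518]
tcp_rot: [[-1.0, -0.006, -0.001], [-0.006, 1.0, 0.001], [0.001, 0.001, -1.0]]
contact_force: [0.1, -0.7, -0.1]
width: 0.0866
finger_force: 0.0
```

```bash
python3 - <<'E'
from station import bot
import cv2,numpy as np
from h import *
ims=[]
for n in("scene","top"):
    d=bot.get_image(n);np.savez(f"pics/{n}1.npz",**d); p=pix(d,[.63,-.037,.26])
    u,v=int(p[0]),int(p[1]);print(n,u-25,v-28);c=d["image"][v-28:v+28,u-25:u+25,::-1]
    ims.append(cv2.resize(c,None,fx=8,fy=8,interpolation=cv2.INTER_CUBIC))
    for q in ([.653,-.037,.246],[.653,-.037,.294],[.588,-.0375,.236]):print(np.round(pix(d,q),1))
cv2.imwrite("pics/c4.png",np.hstack(ims));s=bot.state();print(s["eef_pos"],s["contact_force"])
z=d["range_z"];cz=(-d["R"].T@d["t"])[2];print((cz-z[152:176:2,310:328:2]).round(3))
E
```

```text
scene 224 153
[249.1 192.4]
[248.2 172.3]
[249.7 182.2]
top 295 148
[319.2 165.8]
[322.  160.5]
[319.8 200.1]
[0.6564007  0.18249715 0.35264069] [-0.01296828 -1.14793992  0.24142094]
[[-0.019 -0.017 -0.02  -0.018 -0.019 -0.021 -0.019 -0.017 -0.022]
 [-0.018 -0.018 -0.019 -0.021 -0.016 -0.021 -0.018 -0.019 -0.018]
 [-0.017 -0.016 -0.018 -0.017 -0.018  0.281  0.281 -0.019 -0.018]
 [-0.019 -0.017 -0.018 -0.016  0.279  0.281  0.282  0.28  -0.018]
 [-0.018  0.237  0.239  0.278  0.28   0.284  0.279  0.28  -0.019]
 [-0.018  0.238  0.236  0.28   0.28   0.281  0.283  0.282 -0.019]
 [-0.017  0.233  0.239  0.265  0.281  0.282  0.281  0.24  -0.018]
 [-0.016  0.231  0.243  0.253  0.263  0.266  0.25   0.241 -0.017]
 [ 0.     0.226  0.233  0.225  0.222  0.224  0.225 -0.017 -0.014]
 [ 0.004  0.001  0.224  0.222  0.222  0.222  0.224 -0.016 -0.014]
 [ 0.004  0.001  0.224  0.225  0.224  0.225  0.224 -0.015 -0.013]
 [ 0.147  0.146  0.224  0.226  0.226  0.225  0.223  0.003  0.001]]
```

View pics/c4.png

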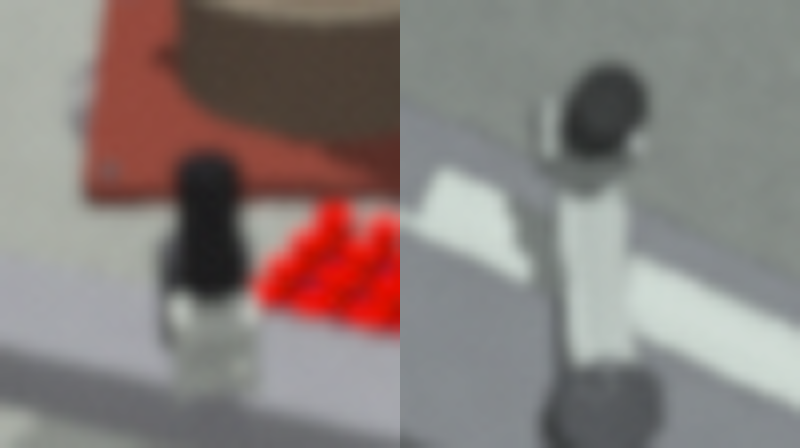

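The top crop shows the grip end at pixel (321.2,161.1). An upright grip would be at (322,160.5), so it's upright and the pads only slid. The hub is at about (0.588,-0.038). Next I re-grasp with more force.

move_arm([
  [0,0.003,-0.06,0,0,0,0],
  [0,0.003,-0.12,0,0,0,0],
  [0,0.003,-0.18,0,0,0,0],
  [0,0.003,-0.217,0,0,0,0],
  [0,0.003,-0.217,0.03,0,0,0],
  [0.2,0.003,-0.217,0.06,0,0,0],
  [0.4,0.003,-0.217,0.09,0,0,0],
  [0.5,0.003,-0.217,0.09,0,0,0],
  [0.6,0.003,-0.217,0.09,0,0,0],
], grip_force=30)

```text
t: 9.28
eef_pos: [0.6534, -0.0355, 0.2645]
tcp_rot: [[-1.0, 0.002, 0.002], [0.002, 1.0, -0.0], [-0.002, -0.0, -1.0]]
contact_force: [0.4, 0.2, 0.8]
width: 0.0551
finger_force: 0.0
```

move_arm([
  [1,0,0,0,0,0,0],
  [1,0,0,0,0,0,0],
  [1,0,0,0,0,0,0],
  [1,0,0,0,0,0,0],
  [1,0,0,0,0,0,0],
  [1,0,0,0,0,0,0],
  [1,0,0,0,0,0,0],
], grip_force=40)

```text
t: 10.15
eef_pos: [0.6532, -0.0348, 0.2631]
tcp_rot: [[-1.0, 0.001, 0.0], [0.001, 1.0, -0.0], [-0.0, -0.0, -1.0]]
contact_force: [-0.5, -2.4, 2.0]
width: 0.0169
finger_force: 40.0
```

```bash
cat > arc.py <<'E'
import numpy as np,sys
def rows(a,b,n=4,r=65.0,r0=65.0):
    P=lambda t,r:np.array([-r*np.cos(t),-r*np.sin(t)])  # tool x,y (mm)
    out=[]
    for k in range(1,n+1):
        d=(P(a+(b-a)*k/n,r0+(r-r0)*k/n)-P(a,r0))/1000
        out.append([1,round(d[0],4),round(d[1],4),0,0,0,0])
    return [[float(v) if i else 1 for i,v in enumerate(x)] for x in out]
E
python3 - <<'E'
from arc import rows
a=-.046
print(rows(a,a+.6,8))
for i in range(6):print(i,rows(a+.6+.3*i,a+.9+.3*i))
E
```

```text
[[1, -0.0, -0.0049, 0.0, 0.0, 0.0, 0.0], [1, 0.0003, -0.0097, 0.0, 0.0, 0.0, 0.0], [1, 0.001, -0.0146, 0.0, 0.0, 0.0, 0.0], [1, 0.002, -0.0193, 0.0, 0.0, 0.0, 0.0], [1, 0.0034, -0.024, 0.0, 0.0, 0.0, 0.0], [1, 0.0052, -0.0285, 0.0, 0.0, 0.0, 0.0], [1, 0.0072, -0.0329, 0.0, 0.0, 0.0, 0.0], [1, 0.0097, -0.0372, 0.0, 0.0, 0.0, 0.0]]
0 [[1, 0.0027, -0.004, 0.0, 0.0, 0.0, 0.0], [1, 0.0057, -0.0079, 0.0, 0.0, 0.0, 0.0], [1, 0.009, -0.0115, 0.0, 0.0, 0.0, 0.0], [1, 0.0126, -0.0148, 0.0, 0.0, 0.0, 0.0]]
1 [[1, 0.0038, -0.0031, 0.0, 0.0, 0.0, 0.0], [1, 0.0078, -0.0058, 0.0, 0.0, 0.0, 0.0], [1, 0.012, -0.0083, 0.0, 0.0, 0.0, 0.0], [1, 0.0164, -0.0104, 0.0, 0.0, 0.0, 0.0]]
2 [[1, 0.0045, -0.0018, 0.0, 0.0, 0.0, 0.0], [1, 0.0092, -0.0033, 0.0, 0.0, 0.0, 0.0], [1, 0.0139, -0.0044, 0.0, 0.0, 0.0, 0.0], [1, 0.0187, -0.0051, 0.0, 0.0, 0.0, 0.0]]
3 [[1, 0.0049, -0.0004, 0.0, 0.0, 0.0, 0.0], [1, 0.0097, -0.0004, 0.0, 0.0, 0.0, 0.0], [1, 0.0146, -0.0001, 0.0, 0.0, 0.0, 0.0], [1, 0.0194, 0.0006, 0.0, 0.0, 0.0, 0.0]]
4 [[1, 0.0048, 0.0011, 0.0, 0.0, 0.0, 0.0], [1, 0.0094, 0.0025, 0.0, 0.0, 0.0, 0.0], [1, 0.014, 0.0043, 0.0, 0.0, 0.0, 0.0], [1, 0.0184, 0.0064, 0.0, 0.0, 0.0, 0.0]]
5 [[1, 0.0042, 0.0024, 0.0, 0.0, 0.0, 0.0], [1, 0.0083, 0.0052, 0.0, 0.0, 0.0, 0.0], [1, 0.0121, 0.0082, 0.0, 0.0, 0.0, 0.0], [1, 0.0157, 0.0115, 0.0, 0.0, 0.0, 0.0]]
```

move_arm([
  [1,0,-0.0049,0,0,0,0],
  [1,0.0003,-0.0097,0,0,0,0],
  [1,0.001,-0.0146,0,0,0,0],
  [1,0.002,-0.0193,0,0,0,0],
  [1,0.0034,-0.024,0,0,0,0],
  [1,0.0052,-0.0285,0,0,0,0],
  [1,0.0072,-0.0329,0,0,0,0],
  [1,0.0097,-0.0372,0,0,0,0],
])

```text
t: 11.15
eef_pos: [0.645, -0.0709, 0.2632]
tcp_rot: [[-1.0, -0.001, 0.004], [-0.001, 1.0, 0.0], [-0.004, 0.0, -1.0]]
contact_force: [7.5, 2.0, 0.3]
width: 0.0168
finger_force: 40.1
```

Tangential force is 5.5 N as expected. The radial force of 5.4 N shows I'm about 2.5 mm too far inward, so I'll ease outward.

```bash
cat >> arc.py <<'E'
def an(th,F):
    t=F[0]*np.sin(th)+F[1]*np.cos(th); r=F[0]*np.cos(th)-F[1]*np.sin(th); return round(float(t),2),round(float(r),2)
E
python3 - <<'E'
from arc import *
a=-.046+.6
print(rows(a,a+.225,3,67.5,65))
E
```

```text
[[1, 0.002, -0.0045, 0.0, 0.0, 0.0, 0.0], [1, 0.0045, -0.009, 0.0, 0.0, 0.0, 0.0], [1, 0.0072, -0.0132, 0.0, 0.0, 0.0, 0.0]]
```

move_arm([
  [1,0.002,-0.0045,0,0,0,0],
  [1,0.0045,-0.009,0,0,0,0],
  [1,0.0072,-0.0132,0,0,0,0],
])

```text
t: 11.52
eef_pos: [0.6368, -0.0833, 0.2631]
tcp_rot: [[-1.0, -0.001, 0.001], [-0.001, 1.0, 0.002], [-0.001, 0.002, -1.0]]
contact_force: [1.3, 5.3, 4.3]
width: 0.0167
finger_force: 40.1
```

```bash
python3 - <<'E'
from arc import *
from station import bot
s=bot.state();p=s["eef_pos"]-[.588,-.0382,0];th=np.arctan2(-p[1],p[0]);print(th,np.hypot(*p[:2]),an(th,s["contact_force"]),s["contact_force"],s["wrist_torque"])
a=-.046+.825
for r in(67.5,69):print(rows(a,a+.225,3,r,67.5))
E
```

```text
0.746101799294713 0.06647993444638246 (4.8, -2.63) [1.32601646 5.31451338 4.27458398] [ 1.01986025 -0.20858035 -0.01510023]
[[1, 0.0037, -0.0035, 0.0, 0.0, 0.0, 0.0], [1, 0.0076, -0.0066, 0.0, 0.0, 0.0, 0.0], [1, 0.0118, -0.0095, 0.0, 0.0, 0.0, 0.0]]
[[1, 0.0034, -0.0038, 0.0, 0.0, 0.0, 0.0], [1, 0.007, -0.0074, 0.0, 0.0, 0.0, 0.0], [1, 0.011, -0.0108, 0.0, 0.0, 0.0, 0.0]]
```

move_arm([
  [1,0.0038,-0.0034,0,0,0,0],
  [1,0.0078,-0.0064,0,0,0,0],
  [1,0.0121,-0.0092,0,0,0,0],
])

```text
t: 11.9
eef_pos: [0.625, -0.0934, 0.2631]
tcp_rot: [[-1.0, -0.0, 0.002], [-0.0, 1.0, 0.0], [-0.002, 0.0, -1.0]]
contact_force: [4.6, 2.5, 0.1]
width: 0.0171
finger_force: 40.1
```

```bash
cat > st.py <<'E'
from arc import *
from station import bot
s=bot.state();p=s["eef_pos"]-[.588,-.0382,0];th=np.arctan2(-p[1],p[0])%6.283;print("th %.3f r %.4f"%(th,np.hypot(*p[:2])),an(th,s["contact_force"]),s["contact_force"].round(2),s["wrist_torque"].round(2),s["t"])
a,r0=map(float,sys.argv[1:3])
for r in map(float,sys.argv[3:]):
    for n in (3,):
        print(r,[x[1:3] for x in rows(a,a+.075*n,n,r,r0)])
E
python3 st.py 1.004 67 66 67 68
```

```text
th 0.980 r 0.0665 (5.26, 0.46) [4.62 2.54 0.05] [ 0.12 -0.87  0.03] 11.9
66.0 [[0.0045, -0.0022], [0.0091, -0.0041], [0.0139, -0.0057]]
67.0 [[0.0043, -0.0025], [0.0089, -0.0047], [0.0135, -0.0066]]
68.0 [[0.0042, -0.0028], [0.0086, -0.0054], [0.0132, -0.0075]]
```

Radial force is about 0 and tangential is 5.3 N. I continue at r = 67.

move_arm([
  [1,0.0043,-0.0025,0,0,0,0],
  [1,0.0089,-0.0048,0,0,0,0],
  [1,0.0135,-0.0068,0,0,0,0],
])

```text
t: 12.28
eef_pos: [0.6114, -0.1005, 0.2631]
tcp_rot: [[-1.0, -0.0, 0.002], [-0.0, 1.0, 0.0], [-0.002, 0.0, -1.0]]
contact_force: [4.3, 2.0, 1.8]
width: 0.0172
finger_force: 40.1
```

```bash
python3 st.py 1.229 67.2 66.2 67.2 68
```

```text
th 1.211 r 0.0665 (4.73, -0.31) [4.32 1.95 1.76] [ 0.24 -0.8  -0.01] 12.275
66.2 [[0.0049, -0.0012], [0.0098, -0.002], [0.0148, -0.0024]]
67.2 [[0.0048, -0.0015], [0.0097, -0.0027], [0.0147, -0.0034]]
68.0 [[0.0047, -0.0018], [0.0096, -0.0032], [0.0146, -0.0042]]
```

move_arm([
  [1,0.0048,-0.0015,0,0,0,0],
  [1,0.0097,-0.0027,0,0,0,0],
  [1,0.0147,-0.0034,0,0,0,0],
])

```text
t: 12.65
eef_pos: [0.5966, -0.1041, 0.2631]
tcp_rot: [[-1.0, 0.0, 0.002], [0.0, 1.0, -0.0], [-0.002, -0.0, -1.0]]
contact_force: [5.5, 0.5, 1.5]
width: 0.0165
finger_force: 40.0
```

```bash
python3 st.py 1.454 67.2 66.2 67.2 68
```

```text
th 1.441 r 0.0664 (5.56, 0.22) [5.54 0.5  1.48] [ 0.09 -0.77  0.03] 12.65
66.2 [[0.005, -0.0001], [0.01, 0.0002], [0.015, 0.0009]]
67.2 [[0.005, -0.0004], [0.0101, -0.0004], [0.0151, -0.0001]]
68.0 [[0.005, -0.0007], [0.0101, -0.001], [0.0152, -0.0009]]
```

move_arm([
  [1,0.005,-0.0004,0,0,0,0],
  [1,0.0101,-0.0005,0,0,0,0],
  [1,0.0151,-0.0002,0,0,0,0],
])

```text
t: 13.02
eef_pos: [0.5809, -0.1042, 0.2631]
tcp_rot: [[-1.0, 0.0, 0.001], [0.0, 1.0, 0.0], [-0.001, 0.0, -1.0]]
contact_force: [5.5, 1.7, 2.3]
width: 0.0171
finger_force: 40.0
```

```bash
python3 st.py 1.679 67.3 66.3 67.3 68
```

```text
th 1.678 r 0.0663 (5.3, -2.33) [5.52 1.75 2.31] [ 0.3  -0.82  0.  ] 13.025
66.3 [[0.0049, 0.0011], [0.0097, 0.0025], [0.0144, 0.0043]]
67.3 [[0.005, 0.0007], [0.0099, 0.0018], [0.0147, 0.0033]]
68.0 [[0.005, 0.0005], [0.01, 0.0014], [0.015, 0.0026]]
```

move_arm([
  [1,0.0049,0.001,0,0,0,0],
  [1,0.0097,0.0023,0,0,0,0],
  [1,0.0145,0.004,0,0,0,0],
])

```text
t: 13.4
eef_pos: [0.5663, -0.1005, 0.2631]
tcp_rot: [[-1.0, 0.001, 0.001], [0.001, 1.0, -0.0], [-0.001, -0.0, -1.0]]
contact_force: [5.5, -0.2, 2.6]
width: 0.0171
finger_force: 40.0
```

```bash
python3 st.py 1.904 66.6 65.6 66.6 67.6
```

```text
th 1.906 r 0.0659 (5.2, -1.64) [ 5.45 -0.16  2.55] [ 0.06 -0.86  0.04] 13.4
65.6 [[0.0045, 0.0021], [0.0089, 0.0046], [0.013, 0.0073]]
66.6 [[0.0047, 0.0018], [0.0092, 0.004], [0.0135, 0.0064]]
67.6 [[0.0048, 0.0015], [0.0095, 0.0034], [0.014, 0.0056]]
```

move_arm([
  [1,0.0046,0.0019,0,0,0,0],
  [1,0.009,0.0043,0,0,0,0],
  [1,0.0133,0.0068,0,0,0,0],
])

```text
t: 13.78
eef_pos: [0.5531, -0.0937, 0.2631]
tcp_rot: [[-1.0, 0.001, 0.001], [0.001, 1.0, -0.0], [-0.001, -0.0, -1.0]]
contact_force: [5.3, 0.1, 0.7]
width: 0.0173
finger_force: 40.0
```

```bash
python3 st.py 2.129 66.1 64.6 65.4 66.1
```

```text
th 2.132 r 0.0656 (4.45, -2.94) [5.33 0.13 0.75] [ 0.05 -0.95 -0.02] 13.775
64.6 [[0.0038, 0.0032], [0.0073, 0.0066], [0.0106, 0.0103]]
65.4 [[0.004, 0.003], [0.0077, 0.0062], [0.0111, 0.0097]]
66.1 [[0.0041, 0.0028], [0.008, 0.0059], [0.0116, 0.0092]]
```

move_arm([
  [1,0.0039,0.0031,0,0,0,0],
  [1,0.0075,0.0064,0,0,0,0],
  [1,0.0108,0.01,0,0,0,0],
])

```text
t: 14.15
eef_pos: [0.5421, -0.0844, 0.263]
tcp_rot: [[-1.0, 0.002, 0.001], [0.002, 1.0, -0.001], [-0.001, -0.001, -1.0]]
contact_force: [4.7, -2.1, 1.0]
width: 0.017
finger_force: 40.0
```

```bash
python3 st.py 2.354 65 63.5 64.2 65
```

```text
th 2.353 r 0.0651 (4.79, -1.8) [ 4.66 -2.1   1.03] [-0.48 -0.7  -0.  ] 14.15
63.5 [[0.0029, 0.0039], [0.0056, 0.008], [0.0079, 0.0122]]
64.2 [[0.0031, 0.0037], [0.0059, 0.0077], [0.0084, 0.0118]]
65.0 [[0.0033, 0.0036], [0.0064, 0.0074], [0.0091, 0.0114]]
```

move_arm([
  [1,0.0031,0.0037,0,0,0,0],
  [1,0.0059,0.0077,0,0,0,0],
  [1,0.0084,0.0118,0,0,0,0],
])

```text
t: 14.52
eef_pos: [0.5335, -0.073, 0.263]
tcp_rot: [[-1.0, 0.002, 0.0], [0.002, 1.0, -0.001], [-0.0, -0.001, -1.0]]
contact_force: [2.6, -4.4, 3.0]
width: 0.0172
finger_force: 40.0
```

```bash
python3 st.py 2.579 64.2 63 63.6 64.2
```

```text
th 2.573 r 0.0646 (5.12, 0.2) [ 2.59 -4.43  2.96] [-0.83 -0.39 -0.03] 14.525
63.0 [[0.0021, 0.0044], [0.0038, 0.0088], [0.0051, 0.0134]]
63.6 [[0.0022, 0.0043], [0.0041, 0.0087], [0.0057, 0.0132]]
64.2 [[0.0024, 0.0042], [0.0045, 0.0085], [0.0063, 0.013]]
```

move_arm([
  [1,0.0024,0.0042,0,0,0,0],
  [1,0.0044,0.0085,0,0,0,0],
  [1,0.0061,0.0131,0,0,0,0],
])

```text
t: 14.9
eef_pos: [0.5275, -0.0599, 0.263]
tcp_rot: [[-1.0, 0.002, 0.0], [0.002, 1.0, -0.001], [-0.0, -0.001, -1.0]]
contact_force: [4.2, -3.5, 1.6]
width: 0.0167
finger_force: 40.0
```

```bash
python3 st.py 2.804 64 63 63.6 64.2
```

```text
th 2.797 r 0.0643 (4.71, -2.74) [ 4.17 -3.51  1.65] [-0.89 -0.49 -0.02] 14.9
63.0 [[0.0011, 0.0047], [0.0018, 0.0094], [0.0022, 0.0141]]
63.6 [[0.0013, 0.0046], [0.0022, 0.0093], [0.0028, 0.0141]]
64.2 [[0.0015, 0.0046], [0.0026, 0.0092], [0.0034, 0.014]]
```

move_arm([
  [1,0.0012,0.0046,0,0,0,0],
  [1,0.002,0.0093,0,0,0,0],
  [1,0.0025,0.0141,0,0,0,0],
])

```text
t: 15.28
eef_pos: [0.5246, -0.0459, 0.263]
tcp_rot: [[-1.0, 0.002, -0.001], [0.002, 1.0, -0.001], [0.001, -0.001, -1.0]]
contact_force: [0.4, -3.5, 4.0]
width: 0.0169
finger_force: 40.0
```

```bash
python3 st.py 3.029 63.3 62.5 63.3 64
```

```text
th 3.021 r 0.0638 (3.51, 0.0) [ 0.42 -3.49  4.  ] [-1.13  0.19  0.04] 15.275
62.5 [[0.0001, 0.0047], [-0.0002, 0.0095], [-0.0008, 0.0141]]
63.3 [[0.0004, 0.0047], [0.0004, 0.0095], [0.0, 0.0142]]
64.0 [[0.0006, 0.0047], [0.0008, 0.0095], [0.0007, 0.0143]]
```

move_arm([
  [1,0.0003,0.0047,0,0,0,0],
  [1,0.0003,0.0095,0,0,0,0],
  [1,-0.0001,0.0142,0,0,0,0],
])

```text
t: 15.65
eef_pos: [0.525, -0.0304, 0.2629]
tcp_rot: [[-1.0, 0.001, -0.001], [0.001, 1.0, -0.0], [0.001, -0.0, -1.0]]
contact_force: [0.5, -5.2, 4.1]
width: 0.0168
finger_force: 40.0
```

```bash
python3 st.py 3.254 63.2 62.5 63.2 64
```

```text
th 3.264 r 0.0635 (5.08, -1.08) [ 0.45 -5.17  4.06] [-1.15  0.31 -0.02] 15.65
62.5 [[-0.0009, 0.0046], [-0.0022, 0.0092], [-0.0038, 0.0136]]
63.2 [[-0.0007, 0.0047], [-0.0018, 0.0093], [-0.0032, 0.0138]]
64.0 [[-0.0004, 0.0047], [-0.0012, 0.0094], [-0.0024, 0.0141]]
```

move_arm([
  [1,-0.0007,0.0047,0,0,0,0],
  [1,-0.0018,0.0093,0,0,0,0],
  [1,-0.0033,0.0138,0,0,0,0],
])

```text
t: 16.02
eef_pos: [0.5284, -0.0168, 0.2629]
tcp_rot: [[-1.0, 0.001, -0.0], [0.001, 1.0, -0.001], [0.0, -0.001, -1.0]]
contact_force: [-0.6, -7.0, 5.3]
width: 0.0168
finger_force: 40.0
```

```bash
python3 st.py 3.479 63.1 62.5 63.1 64
```

```text
th 3.487 r 0.0633 (6.81, -1.81) [-0.6  -7.02  5.3 ] [-1.48  0.48 -0.01] 16.025
62.5 [[-0.0019, 0.0043], [-0.0041, 0.0085], [-0.0067, 0.0124]]
63.1 [[-0.0017, 0.0044], [-0.0038, 0.0087], [-0.0062, 0.0128]]
64.0 [[-0.0015, 0.0045], [-0.0033, 0.0089], [-0.0054, 0.0132]]
```

Force rose to 6.8 N, likely past first touch. I take smaller steps now.

move_arm([
  [1,-0.0009,0.0022,0,0,0,0],
  [1,-0.0018,0.0044,0,0,0,0],
])

```text
t: 16.27
eef_pos: [0.5301, -0.0126, 0.2629]
tcp_rot: [[-1.0, 0.001, -0.001], [0.001, 1.0, -0.001], [0.001, -0.001, -1.0]]
contact_force: [-1.8, -6.6, 7.2]
width: 0.0171
finger_force: 40.0
```

```bash
python3 st.py 3.554 63 62.5 63
```

```text
th 3.558 r 0.0633 (6.82, -1.0) [-1.85 -6.64  7.24] [-1.53  0.56 -0.  ] 16.275
62.5 [[-0.0022, 0.0042], [-0.0047, 0.0082], [-0.0075, 0.0119]]
63.0 [[-0.0021, 0.0043], [-0.0044, 0.0083], [-0.0071, 0.0122]]
```

move_arm([
  [1,-0.0021,0.0043,0,0,0,0],
])

```text
t: 16.4
eef_pos: [0.5321, -0.0086, 0.2629]
tcp_rot: [[-1.0, 0.002, -0.001], [0.002, 1.0, -0.001], [0.001, -0.001, -1.0]]
contact_force: [-1.4, -7.1, 5.4]
width: 0.0169
finger_force: 40.0
```

```bash
python3 st.py 3.629 63 62.5 63
```

```text
th 3.629 r 0.0632 (6.96, -2.07) [-1.43 -7.12  5.41] [-1.67  0.58  0.01] 16.4
62.5 [[-0.0025, 0.004], [-0.0053, 0.0078], [-0.0084, 0.0113]]
63.0 [[-0.0024, 0.0041], [-0.005, 0.008], [-0.008, 0.0117]]
```

move_arm([
  [1,-0.0025,0.0041,0,0,0,0],
])

```text
t: 16.52
eef_pos: [0.5346, -0.0045, 0.2629]
tcp_rot: [[-1.0, 0.002, -0.001], [0.002, 1.0, -0.001], [0.001, -0.001, -1.0]]
contact_force: [-1.7, -8.4, 6.6]
width: 0.017
finger_force: 40.0
```

```bash
python3 st.py 3.704 63 62.5 63
```

```text
th 3.705 r 0.0632 (8.02, -3.09) [-1.67 -8.43  6.58] [-1.75  0.81 -0.01] 16.525
62.5 [[-0.0028, 0.0038], [-0.0059, 0.0074], [-0.0092, 0.0107]]
63.0 [[-0.0027, 0.0039], [-0.0056, 0.0076], [-0.0088, 0.011]]
```

Tangential force is 8.0 N, and the estimated touch at 3.36 rad puts me 0.345 rad past it. Stop here and let the load settle.

move_arm([
  [1,0,0,0,0,0,0],
  [1,0,0,0,0,0,0],
  [1,0,0,0,0,0,0],
], grip_force=10)

```text
t: 16.9
eef_pos: [0.5349, -0.004, 0.2627]
tcp_rot: [[-1.0, 0.001, -0.0], [0.001, 1.0, -0.001], [0.0, -0.001, -1.0]]
contact_force: [0.5, -5.1, 2.7]
width: 0.0177
finger_force: 10.0
```

```bash
python3 st.py 3.704 63 63
```

```text
th 3.714 r 0.0632 (3.99, -3.15) [ 0.49 -5.07  2.65] [-1.25 -0.03 -0.02] 16.9
63.0 [[-0.0027, 0.0039], [-0.0056, 0.0076], [-0.0088, 0.011]]
```

move_arm([
  [1,0,-0.001,0,0,0,0],
  [1,0,-0.0015,0,0,0,0],
  [0.7,0,-0.0015,0,0,0,0],
  [0.4,0,-0.0015,0,0,0,0],
  [0,0,-0.0015,0,0,0,0],
  [0,0,-0.0015,0,0,0,0],
  [0,0,-0.0015,-0.03,0,0,0],
  [0,0,-0.0015,-0.08,0,0,0],
  [0,0,0.05,-0.1,0,0,0],
], grip_force=5)

```text
t: 18.02
eef_pos: [0.5361, 0.0427, 0.3662]
tcp_rot: [[-1.0, 0.009, 0.004], [0.009, 1.0, 0.0], [-0.004, 0.0, -1.0]]
contact_force: [1.3, 0.4, -1.7]
width: 0.0781
finger_force: 0.0
```

move_arm([
  [0,0,0.06,0,0,0,0],
  [0,0,0.12,0,0,0,0],
  [0,0,0.18,0,0,0,0],
  [0,0,0.2,0,0,0,0],
  [0,0,0.2,0,0,0,0],
  [0,0,0.2,0,0,0,0],
])

```text
t: 18.77
eef_pos: [0.5358, 0.244, 0.3631]
tcp_rot: [[-1.0, 0.003, 0.0], [0.003, 1.0, -0.001], [-0.0, -0.001, -1.0]]
contact_force: [-0.2, 0.1, 0.1]
width: 0.0873
finger_force: 0.0
```

```bash
python3 - <<'E'
from station import bot
import cv2,numpy as np
from h import *
ims=[]
for n in("scene","top"):
    d=bot.get_image(n); p=pix(d,[.59,-.037,.2])
    u,v=int(p[0]),int(p[1]);print(n,u-35,v-40);c=d["image"][v-40:v+40,u-35:u+35,::-1]
    ims.append(cv2.resize(c,None,fx=5.7,fy=5.7,interpolation=cv2.INTER_CUBIC))
    h=np.array([.589,-.039]);e=h+.065*np.array([np.cos(3.71),-np.sin(3.71)])
    for q in ([*e,.246],[*e,.294]):print(np.round(pix(d,q),1))
cv2.imwrite("pics/c5.png",np.hstack(ims));s=bot.state();print(s["eef_pos"],s["contact_force"])
E
```

```text
scene 215 156
[263.9 167.7]
[263.6 149.2]
top 282 161
[303.4 228.1]
[305.2 226.7]
[0.53581305 0.24404246 0.36333985] [ 0.2488729  -0.27341944  0.10053285]
```

View pics/c5.png

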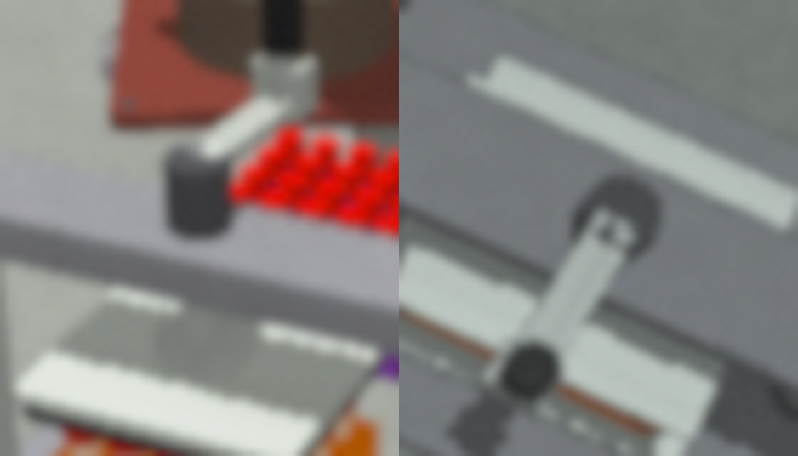

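The plate sits on the caps. The grip end is at top pixel (304.6,226.3), where an upright grip at the final crank angle is predicted at (305.2,226.7), so it stayed upright and nothing sprang back. The hand is clear, so I hand the job in.

```bash
python3 -c "
from station import bot
print(bot.close_job())"
```

```text
the job is handed in; nothing more can be done
None
```

I swung the grip upright, wound the crank clockwise to about 0.35 rad (20°) past first touch, with about 8 N felt at the grip (roughly 30 N on the caps), then let go and handed the job in at about 19 s; the hand-in returned no verdict.

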